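# Open the sprung proofing press and lift out the printing plate

## Robot

A 6-joint arm with a two-finger parallel gripper is mounted at the origin on a cart in front of the work surface, level with it; the furniture and walls round the work are solid. World frame = base frame: x ahead of the robot, y to its left, z up, the work surface at z = 0. Lengths are in m, angles in degrees, forces in N, time in s.
With the tool pointing down it reaches from about 0.25 to 0.725 m from the base axis. Payload 9.7 kg.
Tool frame: the origin (TCP) lies midway between the tips of the shut fingers; the grasp point (between the pads) lies 19 mm behind it (grip_point_offset is the distance from the TCP to the grasp point, in m); y points along the fingers, z is the direction in which the jaws open and shut, and the axes are right-handed (so a half turn about y gives the same grasp; the last joint's range is limited). The gripper opens to 85 mm and grips with 20 to 120 N. Pads are 22 mm wide; open, the fingers measure 114 mm over their backs; the gripper's body (76 mm by 85 mm) begins 54 mm behind the grasp point. The pads swing forward as they close: fully open they stand 13 mm farther back than shut.
Start: joints at [-71.104, 4.979, 10.078, 95.1, 0, 90], TCP at [0.178, -0.52, 0.231] pointing down, gripper open.
Joint ranges: [-179.16, 179.16], [-48.56, 103.87], [-65.8, 70.77], [-126.05, 130.52], [-82.76, 87.17], [-180, 180]. Speed limits (degrees/s): [127.2, 127.2, 147.25, 180, 180, 180].

## Interface

Orientations are given as [roll, pitch, yaw] about the fixed x, y, z axes, in that order (R = Rz(yaw) Ry(pitch) Rx(roll)).
In Python, from workcell import get_obs, camera, job_done, grip_point_offset gives the robot as it stands.
- The arm moves only by the tool move_arm, never from a script. Its argument "deltas" is a list that holds one entry, the list of rows, each a list of 4 numbers: the shift along the tool's x, y, z in m, then the turn about the tool's y in degrees. A call has 1 to 5 rows; each row is the pose to reach, as a shift and turn from the pose commanded when the call began, along the tool's axes at that moment; what a row does not reach only later rows make up. A row lasts 1/10 s, in which the tool goes at most 50 mm and 8.59 degrees, less where a joint would pass 70% of its speed; a pose out of reach is approached as far as the arm can. A call with a gripper value outside its range is refused whole. "claw" is the finger opening in m, from 0 to 0.0854, set as the call begins (left out, the last holds). The fingers move at their own pace and stop on an object; "newtons" is the grip in N (left out, the last holds). Time passes only in rows, so rows that repeat a pose let the fingers close. It gives the time, the measured TCP pose, the force and the opening at its end, in the units of the state.
- get_obs(): the state, without advancing time (a new reading comes with each control period).
- camera(name): name is "side" or "top" or "wrist"; returns a dict with "color" (384x512x3 uint8, blue, green, red), "range_z" (384x512 float32, m along the optical axis (not along the pixel's ray), 0 where there is no reading), "fx", "fy", "cx", "cy" (pixels), "T" (4x4, takes a point from camera to world coordinates). Camera axes: x right, y down, z forward; pixel columns grow to the right and rows downward; lengths in m; the calibration is good to about 2 mm. A picture is of the moment at which its call begins.
- job_done(): hands the job in, once; it reports no verdict.
The state is a dict: "time": time; "q": joint angles; "qd": joint speeds; "joint_efforts": joint torques, N m; "ee_pos": TCP position; "tcp_rot": TCP orientation; "wrist_force": force on the tool from outside, world axes, zero at the start; "torque": the same for the moment, N m; "opening": finger opening in m.
Only numpy, scipy, OpenCV 4.12 (cv2) and the standard library are available. Lean on these libraries where they do the work, as an engineer would, in place of code of your own. Each camera call takes 0.05 s, during which the arm holds its last target. There are 200 camera calls.

## Task

Open the small proofing press: twist its red spring-return latch handle clockwise all the way to its stop, then let go so that it springs back by itself and the platen stands fully open. Then lift the printing plate straight up off its two brass dowels, keep it level with its inked face up, and lay it flat in the middle of the brown kraft pad, setting it down rather than dropping it. Do not disturb the brayer or the ink bottles.

Things in the scene. Friction and masses are not known exactly. Their poses are not given: they have to be found in the camera images.
- press: Small dark iron clamshell proofing press, fixed, 335 mm long (x) by 134 mm wide (y), base top 26 mm high. Origin on the table under the plate's middle; x points from latch (near the robot) to hinge. Latch housing 64 x 58 mm, middle at x = -165 mm, top at z = 84 mm; its steel bolt runs out along +x over a lip on the platen's front edge and so holds it shut.
- bed_center (a point): Middle of the press's flat aluminium bed (166 x 118 mm), on its top, 34 mm above the table; axes as the press. Two brass dowels, 10 mm across and 12.5 mm high, stand on it at x = +50 and -50 mm, y = 0.
- platen (a joint): Hinged iron platen (158 x 112 mm) over the plate, pin along press y at x = +100, z = 59 mm. 0 = shut, held by the bolt; 1.83 rad = fully open, leaning back past upright, top about 250 mm over the table. A spring swings it open by itself in one to two seconds once the bolt is clear, and it stays. Its front lip starts 71 mm from the handle axis and moves up and away.
- latch_handle (a joint): Red T handle on an upright spindle at press x = -165 mm, y = 0. 0 = at rest, bar across the press (along y); grows clockwise seen from above; firm stop at 1.31 rad. A spring turns it back when let go: 0.08 N m at rest, 0.27 N m at the stop. It draws the bolt back 10.7 mm per rad, freeing the platen near the stop.
- handle_center (a point): Middle of the T handle's bar, on the spindle's axis, 108 mm above the table; turns with the handle. Red plastic bar with rounded edges, 96 mm long (y), 14 mm thick (x), 20 mm high (z), with a round hub 32 mm across; about 14 mm of air under the bar. It can be pinched and turned, or either end pushed round.
- handle_right_end (a point): Tip of the bar's right end (48 mm from the axis, same height as handle_center). In a clockwise turn this end moves from the right-hand side towards the robot.
- plate_center (a point): Centre (half-way up) of the loose printing plate: 130 (x) x 60 (y) x 17 mm, plywood 13 mm thick with a brown lino face on top, carved with a dark leaf; about 0.16 kg (varies); z points out of the inked face. Two through holes 11 mm across at x = +50 and -50 mm sit over the dowels. It starts on the bed, long side along the press, and is clear of the dowels once risen 12.5 mm.
- plate: The same printing plate, as a body; origin at the centre of its underside, axes as for plate_center.
- kraft_pad: Brown kraft paper sketch pad lying flat on the table, fixed, 170 mm (x) by 190 mm (y), 9 mm thick. Origin at the centre of its underside, on the table.
- brayer_mid (a point): Bystander: ink roller with a red handle and a black rubber roller, about 185 x 99 x 33 mm, lying on the cutting mat; point at its middle. Loose.
- ink_blue_mid (a point): Bystander: round blue ink bottle with a red cap, 43 mm across, 60 mm high; point half-way up. Loose.
- ink_red_mid (a point): Bystander: round dark red ink bottle with a white cap, 43 mm across, 60 mm high; point half-way up. Loose.

How it is judged (in metres and radians):
On the way, in this order (a step that is already met when the one before it is completed fails the run):
1. the latch handle is twisted to its stop (value of joint latch_handle above 1.22 rad), for 0.1 s.
2. the handle has been let go and has sprung back, and the platen stands open (value of joint latch_handle below 0.12 rad and value of joint platen above 1.6 rad), for 0.2 s.
3. the plate is lifted level off both dowels (z of plate_center in the frame of press above 0.06 m and angle between plate_center's own z axis and vertical below 0.2 rad), for 0.1 s.
At the end, for the whole second after the job is handed in: The printing plate lies still and flat, inked face up (within 0.08 rad), on the kraft pad, its centre within 45 mm of the pad's centre; the platen stands open (over 1.6 rad) and the latch handle is back at rest (under 0.12 rad) (all of step 2 and horizontal distance between plate_center and kraft_pad below 0.045 m and z of plate_center in the frame of kraft_pad between 0.013 and 0.022 m and angle between plate_center's own z axis and vertical below 0.08 rad and linear speed of plate below 0.02 m/s); the robot touches nothing.
It fails at once if the printing plate is tilted by more than 0.26 rad (angle between plate_center's own z axis and vertical above 0.26 rad).
It fails at once if the printing plate is dropped: it moves faster than 0.35 m/s while the fingers do not hold it (linear speed of plate above 0.35 m/s and contact force between the fingers and plate below 0.05 N).
It fails at once if the brayer is pushed away (distance of brayer_mid from where it was at the start of the episode above 0.03 m).
It fails at once if the blue ink bottle is pushed away (distance of ink_blue_mid from where it was at the start of the episode above 0.03 m).
It fails at once if the dark red ink bottle is pushed away (distance of ink_red_mid from where it was at the start of the episode above 0.03 m).
It also fails if it takes over 56 s, if anything falls off the work surface, if the arm or the gripper's body presses on something with over 40 N, if the wrist force passes 120 N, or if a joint passes its speed limit or range.

## Working session

There is one attempt and no reset: what is moved stays moved. The work goes in short steps, Python scripts to look and compute and a tool call to move; the robot and the scene stay as the last step left them, time stands still between calls to the robot, and variables do not carry over. Pictures are saved under pics/ and viewed, about 8 in all and at most 12, crops included, and the job is handed in when it is done.

Besides the shell and the picture viewer there is one more tool, called after ">>>" by a JSON object that holds its "name" and its "arguments", one argument or row to a line. move_arm: Moves the arm, as the interface text tells. Its arguments: {"type":"object","properties":{"deltas":{"type":"array"},"claw":{"type":"number"},"newtons":{"type":"number"}},"required":["deltas"]}

```bash
mkdir -p pics; ls; python3 - <<'E'
from workcell import *
import cv2,numpy as np
o=get_obs();print(o,grip_point_offset)
for n in("top","side"):
    c=camera(n);cv2.imwrite(f"pics/{n}0.png",c["color"]);np.savez(f"pics/{n}0.npz",**c)
    print(n,c["fx"],c["cx"],c["cy"],np.round(c["T"],3).tolist())
E
```

```text
pics
{'time': 0.0, 'q': array([-7.11050611e+01,  5.01107826e+00,  1.00324984e+01,  9.50985827e+01,
        2.88402184e-04,  9.00017730e+01]), 'qd': array([-0.12153919, -0.03690097,  0.06970247,  0.03276989, -0.10248293,
       -0.09674166]), 'joint_efforts': array([ 1.40162065e-04, -5.20394683e+01,  4.64800787e+01,  1.64504122e-02,
        2.79044990e-06,  9.65467599e-07]), 'ee_pos': array([ 0.17803419, -0.52014082,  0.23056576]), 'tcp_rot': array([-9.00771626e+01,  2.86014096e-04, -1.61106835e+02]), 'wrist_force': array([ 0.34593459, -0.11118104, -0.38362951]), 'torque': array([ 0.00083806,  0.02764587, -0.01719617]), 'opening': 0.08553314644598407} 0.0187
top 347.70056164001176 248.504601245192 195.9981249966122 [[0.005, -0.996, 0.09, 0.524], [-1.0, -0.004, 0.015, -0.036], [-0.014, -0.091, -0.996, 1.259], [0.0, 0.0, 0.0, 1.0]]
side 441.21423691521255 255.02901426432507 197.25900880967657 [[-0.86, -0.184, 0.476, 0.051], [-0.51, 0.34, -0.79, 0.951], [-0.016, -0.922, -0.387, 0.582], [0.0, 0.0, 0.0, 1.0]]
```

View pics/top0.png

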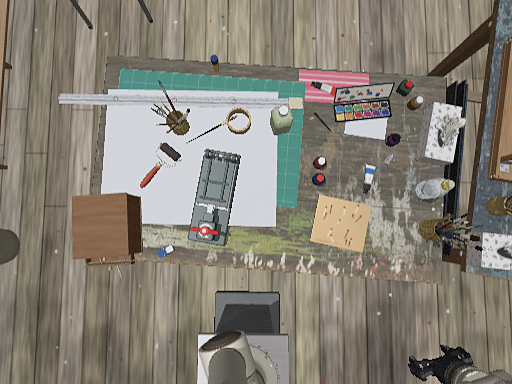

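View pics/side0.png

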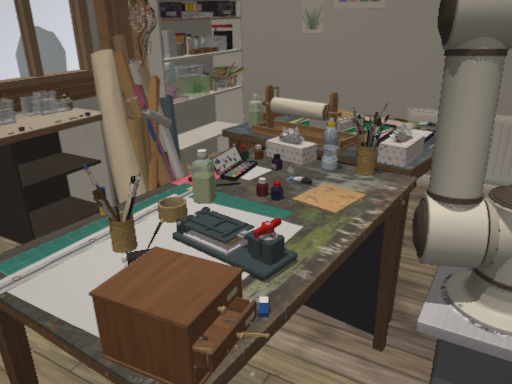

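Top view: the press runs upward from the red handle (207,231) to (222,155). The pad is at about (340,223), the bottles at (320,162) and (319,180), and the brayer at (160,165). Next I measure these.

```bash
cat > h.py <<'E'
import numpy as np,cv2
def ray(c,u,v):
    d=np.array([(u-c["cx"])/c["fx"],(v-c["cy"])/c["fy"],1.]);T=c["T"];return T[:3,3],T[:3,:3]@d
def onz(c,u,v,z):
    o,d=ray(c,u,v);return o+d*(z-o[2])/d[2]
def tri(c1,p1,c2,p2):
    (a,d),(b,e)=ray(c1,*p1),ray(c2,*p2)
    s,t=np.linalg.lstsq(np.c_[d,-e],b-a,rcond=None)[0]
    return (a+d*s+b+e*t)/2,np.linalg.norm(a+d*s-b-e*t)
def cloud(c):
    v,u=np.mgrid[:c["range_z"].shape[0],:c["range_z"].shape[1]];z=c["range_z"].astype(float)
    P=np.stack([(u-c["cx"])/c["fx"]*z,(v-c["cy"])/c["fy"]*z,z],-1)
    return P@c["T"][:3,:3].T+c["T"][:3,3]
def blob(m,roi):
    u0,v0,u1,v1=roi;k=np.zeros(m.shape,np.uint8);k[v0:v1,u0:u1]=m[v0:v1,u0:u1]
    n,l,s,ce=cv2.connectedComponentsWithStats(k);i=1+np.argmax(s[1:,4]);return l==i,ce[i],s[i,4]
def red(im):
    h=cv2.cvtColor(im,cv2.COLOR_BGR2HSV);return (((h[...,0]<8)|(h[...,0]>172))&(h[...,1]>150)&(h[...,2]>90)).astype(np.uint8)
E
python3 - <<'E'
from h import *
t=dict(np.load("pics/top0.npz"));s=dict(np.load("pics/side0.npz"))
mt,ct,nt=blob(red(t["color"]),(185,215,235,245));ms,cs,ns=blob(red(s["color"]),(245,210,290,245))
print("handle",ct,nt,cs,ns,tri(t,ct,s,cs))
Pt,Ps=cloud(t),cloud(s)
for P,m in((Pt,mt),(Ps,ms)):
    q=P[m];print("depth",np.percentile(q,[5,50,95],axis=0).round(3).tolist())
r=cv2.minAreaRect(np.argwhere(mt)[:,::-1].astype(np.float32));print(r)
c=np.argwhere(mt)[:,::-1];W=np.array([onz(t,*p,.115)[:2] for p in c]);print("handle rect",cv2.minAreaRect(W.astype(np.float32)))
# press: iron points by height in both clouds
A=np.concatenate([Pt.reshape(-1,3),Ps.reshape(-1,3)])
tt=Pt.reshape(-1,3);box=(tt[:,0]>.2)&(tt[:,0]<.7)&(tt[:,1]>-.05)&(tt[:,1]<.25)
q=tt[box&(tt[:,2]>.018)&(tt[:,2]<.14)];print("press",len(q),cv2.minAreaRect(q[:,:2].astype(np.float32)))
q=tt[box&(tt[:,2]>.05)&(tt[:,2]<.08)];print("platen",len(q),cv2.minAreaRect(q[:,:2].astype(np.float32)),np.median(q[:,2]))
h=cv2.cvtColor(t["color"],cv2.COLOR_BGR2HSV)
k=((h[...,0]>8)&(h[...,0]<24)&(h[...,1]>70)&(h[...,2]>150)).astype(np.uint8)
m,cc,n=blob(cv2.morphologyEx(k,cv2.MORPH_CLOSE,np.ones((5,5))),(295,180,385,265))
rc=cv2.minAreaRect(np.argwhere(m)[:,::-1].astype(np.float32));print("pad",n,rc,onz(t,*rc[0],.009),np.median(Pt[m],axis=0))
print([onz(t,*p,.009)[:2].round(3).tolist() for p in cv2.boxPoints(rc)])
h=cv2.cvtColor(s["color"],cv2.COLOR_BGR2HSV);k=((h[...,0]>8)&(h[...,0]<24)&(h[...,1]>70)&(h[...,2]>150)).astype(np.uint8)
m2,c2,n=blob(cv2.morphologyEx(k,cv2.MORPH_CLOSE,np.ones((5,5))),(285,175,370,215));print("pad side",n,c2,tri(t,rc[0],s,c2),np.median(Ps[m2],axis=0))
big=cv2.resize(t["color"][140:260,140:260],(720,720),interpolation=cv2.INTER_CUBIC)[:600];cv2.imwrite("pics/c.png",cv2.resize(t["color"][140:250,150:250],(545,600)))
E
```

```text
handle [204.82051282 230.42735043] 117 [266.03977273 226.86363636] 176 (array([0.51580703, 0.12585443, 0.1074779 ]), np.float64(0.005131654480690038))
depth [[0.502, 0.087, 0.106], [0.515, 0.119, 0.117], [0.525, 0.166, 0.121]]
depth [[0.501, 0.095, 0.104], [0.511, 0.139, 0.116], [0.525, 0.173, 0.118]]
((204.0, 230.5), (7.0, 28.0), 90.0)
handle rect ((0.5133689045906067, 0.12633457779884338), (0.02285626530647278, 0.09223085641860962), 0.27744048833847046)
press 2482 ((0.44878482818603516, 0.1042427197098732), (0.5068394541740417, 0.17895063757896423), 2.971118211746216)
platen 1063 ((0.5960004329681396, 0.11280880123376846), (0.11217910796403885, 0.22657456994056702), 80.4623031616211) 0.0647167855991515
pad 2551 ((340.4617004394531, 223.28369140625), (53.88471221923828, 48.337158203125), 11.768289566040039) [ 0.54049362 -0.34656293  0.009     ] [ 0.53817259 -0.34554893  0.00920481]
[[0.476, -0.234], [0.645, -0.272], [0.606, -0.46], [0.438, -0.42]]
pad side 1102 [329.29945554 196.93284936] (array([ 0.54119408, -0.34699319,  0.00609189]), np.float64(0.0014401732152798748)) [ 0.53815553 -0.33860903  0.00883938]
```

View pics/c.png

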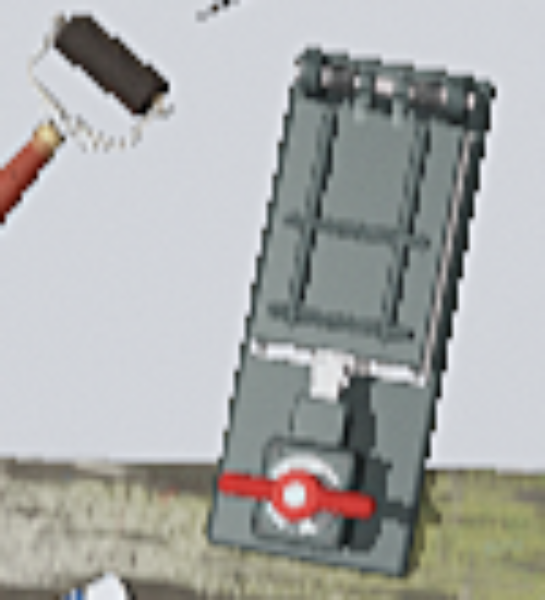

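Handle is near (0.514, 0.124), press yaw is about -9.5° and the pad is at (0.541, -0.347). I'll write a move helper, then fly to a hover point near the handle.

```bash
cat >> h.py <<'E'
def go(x,y,z,yaw):
    from workcell import get_obs
    o=get_obs();w=np.radians(o["tcp_rot"][2]);p=np.array([x,y,z])-o["ee_pos"]
    X=np.array([np.cos(w),np.sin(w),0]);Z=np.array([-np.sin(w),np.cos(w),0])
    t=-((yaw-o["tcp_rot"][2]+180)%360-180)
    print("delta",round(p@X,4),round(-p[2],4),round(p@Z,4),round(t,2),"| now",o["ee_pos"].round(4),o["tcp_rot"].round(2),"q6",o["q"][5].round(1),"F",o["wrist_force"].round(1),"t",o["time"])
E
python3 - <<'E'
from h import *
t=dict(np.load("pics/top0.npz"));print(onz(t,204.3,230.6,.118))
go(.537,.082,.26,-9.5)
E
```

```text
[0.51306575 0.12486349 0.118     ]
delta -0.5346 -0.0293 -0.4535 -151.61 | now [ 0.178  -0.5202  0.2307] [ -90.07   -0.   -161.11] q6 90.0 F [-0.3 -0.3 -0.7] t 0.1
```

>>> {"name": "move_arm", "arguments": {
  "deltas": [
    [[0, 0, 0, -8], [0, 0, 0, -16], [0, 0, 0, -24], [0, 0, 0, -32], [0, 0, 0, -40]]
  ],
  "claw": 0
}}

```text
time: 0.6
ee_pos: [0.1781, -0.5202, 0.2308]
tcp_rot: [-90.0, 0.0, -120.8]
wrist_force: [-0.2, 0.2, -0.9]
opening: 0.0124
```

>>> {"name": "move_arm", "arguments": {
  "deltas": [
    [[0, 0, 0, -8], [0, 0, 0, -16], [0, 0, 0, -24], [0, 0, 0, -32], [0, 0, 0, -40]]
  ]
}}

```text
time: 1.1
ee_pos: [0.1781, -0.5202, 0.2309]
tcp_rot: [-90.0, 0.0, -80.8]
wrist_force: [0.8, -1.0, 0.3]
opening: -0.0001
```

>>> {"name": "move_arm", "arguments": {
  "deltas": [
    [[0, 0, 0, -8], [0, 0, 0, -16], [0, 0, 0, -24], [0, 0, 0, -32], [0, 0, 0, -40]]
  ]
}}

```text
time: 1.6
ee_pos: [0.1781, -0.5202, 0.2309]
tcp_rot: [-90.0, 0.0, -40.8]
wrist_force: [-0.3, -0.5, 0.0]
opening: 0.0
```

>>> {"name": "move_arm", "arguments": {
  "deltas": [
    [[0, 0, 0, -8], [0, 0, 0, -16], [0, 0, 0, -24], [0, 0, 0, -31.6]]
  ]
}}

```text
time: 2.0
ee_pos: [0.1781, -0.5202, 0.2308]
tcp_rot: [-90.0, 0.0, -9.2]
wrist_force: [-0.2, -0.7, -0.9]
opening: -0.0004
```

>>> {"name": "move_arm", "arguments": {
  "deltas": [
    [[0.017, -0.002, 0.0435, 0], [0.034, -0.004, 0.087, 0], [0.051, -0.006, 0.1305, 0], [0.068, -0.008, 0.174, 0], [0.085, -0.01, 0.2177, 0]]
  ]
}}

```text
time: 2.5
ee_pos: [0.2983, -0.318, 0.2411]
tcp_rot: [-90.0, 0.0, -9.5]
wrist_force: [1.1, -0.2, -0.3]
opening: -0.0
```

>>> {"name": "move_arm", "arguments": {
  "deltas": [
    [[0.017, -0.002, 0.0435, 0], [0.034, -0.004, 0.087, 0], [0.051, -0.006, 0.1305, 0], [0.068, -0.008, 0.174, 0], [0.085, -0.01, 0.2177, 0]]
  ]
}}

```text
time: 3.0
ee_pos: [0.4182, -0.1171, 0.2513]
tcp_rot: [-90.0, -0.0, -9.5]
wrist_force: [0.2, -1.1, 0.3]
opening: -0.0
```

>>> {"name": "move_arm", "arguments": {
  "deltas": [
    [[0.017, -0.002, 0.0435, 0], [0.034, -0.004, 0.087, 0], [0.051, -0.006, 0.1305, 0], [0.068, -0.008, 0.174, 0], [0.085, -0.01, 0.2177, 0]]
  ]
}}

```text
time: 3.5
ee_pos: [0.538, 0.0836, 0.261]
tcp_rot: [-90.0, 0.0, -9.5]
wrist_force: [0.3, -1.3, 0.3]
opening: -0.0
```

```bash
python3 - <<'E'
from h import *
from workcell import *
c=camera("wrist");np.savez("pics/w1.npz",**c);cv2.imwrite("pics/w1.png",c["color"])
print(c["fx"],c["T"].round(3).tolist())
m=red(c["color"]);n,l,s,ce=cv2.connectedComponentsWithStats(m);P=cloud(c)
for i in range(1,n):
    if s[i,4]>200:
        W=np.array([onz(c,u,v,.118)[:2] for v,u in np.argwhere(l==i)]);print(s[i],P[l==i].mean(0),np.percentile(P[l==i][:,2],[10,50,90]),cv2.minAreaRect(W.astype(np.float32)))
E
```

```text
338.00783829947903 [[0.164, 0.937, 0.309, 0.46], [0.987, -0.156, -0.05, 0.097], [0.001, 0.313, -0.95, 0.403], [0.0, 0.0, 0.0, 1.0]]
[ 244  125  110   36 1822] [0.51522857 0.12710327 0.11733311] [0.11513732 0.11669323 0.11785163] ((0.5154640674591064, 0.12687484920024872), (0.029743988066911697, 0.09111233055591583), 1.8356527090072632)
[455 220  52  63 830] [0.70244061 0.34252047 0.02988421] [0.02347447 0.02829312 0.03040267] ((0.6459592580795288, 0.2846132516860962), (0.014475814066827297, 0.06970033049583435), 56.805908203125)
```

View pics/w1.png

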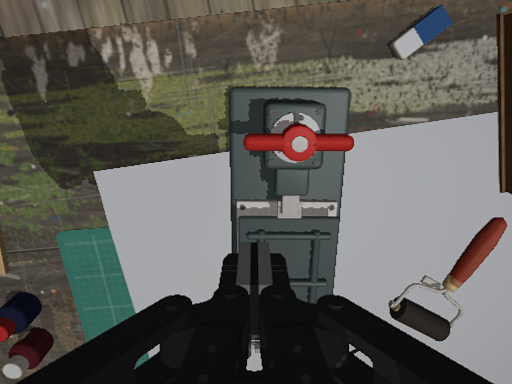

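The wrist view shows the handle hub at (299,144), bar from u=244 to u=354, in line with the tool. The shut fingers hover just beyond the bar's right end, so I lower them there.

>>> {"name": "move_arm", "arguments": {
  "deltas": [
    [[-0.001, 0.04, 0, 0], [-0.001, 0.08, 0, 0], [-0.001, 0.12, 0, 0], [-0.001, 0.15, 0, 0], [-0.001, 0.162, 0, 0]]
  ]
}}

```text
time: 4.05
ee_pos: [0.5347, 0.0815, 0.0957]
tcp_rot: [-90.1, 0.3, -9.5]
wrist_force: [0.0, 0.6, 0.5]
opening: -0.0
```

```bash
python3 - <<'E'
from h import *
from workcell import get_obs
go(.5353,.0834,.098,-9.5)
o=get_obs();w=np.radians(-9.5);H=np.array([.514,.1255])
R=lambda a:np.array([[np.cos(a),-np.sin(a)],[np.sin(a),np.cos(a)]])
for f,l in ((16,-38),):
  for d in range(0,82,8):
    p=H+R(w-np.radians(d))@np.array([f,l])/1000; q=R(w).T@(p-o["ee_pos"][:2]); print(d,[round(q[0],4),round(q[1],4)])
E
```

```text
delta 0.0003 -0.0023 0.0019 -0.0 | now [0.5347 0.0815 0.0957] [-90.09   0.27  -9.5 ] q6 18.2 F [0.  0.6 0.5] t 4.05
0 [np.float64(-0.0117), np.float64(0.0019)]
8 [np.float64(-0.0171), np.float64(0.0001)]
16 [np.float64(-0.0228), np.float64(-0.001)]
24 [np.float64(-0.0285), np.float64(-0.0013)]
32 [np.float64(-0.0342), np.float64(-0.0008)]
40 [np.float64(-0.0398), np.float64(0.0005)]
48 [np.float64(-0.0452), np.float64(0.0026)]
56 [np.float64(-0.0502), np.float64(0.0054)]
64 [np.float64(-0.0548), np.float64(0.0089)]
72 [np.float64(-0.0589), np.float64(0.013)]
80 [np.float64(-0.0623), np.float64(0.0176)]
```

>>> {"name": "move_arm", "arguments": {
  "deltas": [
    [[-0.012, -0.002, 0.002, 0], [-0.017, -0.002, 0, 8], [-0.023, -0.002, -0.001, 16], [-0.0285, -0.002, -0.001, 24], [-0.034, -0.002, -0.001, 32]]
  ]
}}

```text
time: 4.55
ee_pos: [0.5033, 0.0862, 0.1037]
tcp_rot: [-89.9, -0.2, -41.9]
wrist_force: [4.2, -2.3, -3.8]
opening: 0.0001
```

```bash
python3 - <<'E'
from h import *
from workcell import get_obs
o=get_obs();w=np.radians(-9.5);H=np.array([.514,.1255]);w1=np.radians(o["tcp_rot"][2])
R=lambda a:np.array([[np.cos(a),-np.sin(a)],[np.sin(a),np.cos(a)]])
go(.5,.1,.097,-9.5)
for d in range(32,90,6):
    p=H+R(w-np.radians(d))@np.array([16,-38])/1000; q=R(w1).T@(p-o["ee_pos"][:2]); print(d,[round(float(q[0]),4),round(float(q[1]),4)],round(d+np.degrees(w1-w),1))
E
```

```text
delta -0.0117 0.0067 0.0081 -32.37 | now [0.5033 0.0862 0.1037] [-89.9   -0.19 -41.87] q6 51.6 F [ 4.2 -2.3 -3.8] t 4.55
32 [-0.002, -0.0014] -0.4
38 [-0.0061, -0.0029] 5.6
44 [-0.0103, -0.004] 11.6
50 [-0.0145, -0.0046] 17.6
56 [-0.0188, -0.0048] 23.6
62 [-0.0231, -0.0045] 29.6
68 [-0.0274, -0.0037] 35.6
74 [-0.0315, -0.0026] 41.6
80 [-0.0356, -0.001] 47.6
86 [-0.0394, 0.0011] 53.6
```

>>> {"name": "move_arm", "arguments": {
  "deltas": [
    [[-0.006, 0.002, -0.003, 6], [-0.0105, 0.004, -0.004, 12], [-0.0145, 0.004, -0.0045, 18], [-0.019, 0.004, -0.005, 24], [-0.023, 0.004, -0.0045, 30]]
  ]
}}

```text
time: 5.05
ee_pos: [0.4838, 0.0979, 0.1007]
tcp_rot: [-89.7, -0.2, -71.8]
wrist_force: [2.5, -6.7, 3.7]
opening: -0.0002
```

```bash
python3 - <<'E'
from h import *
from workcell import get_obs
o=get_obs();w=np.radians(-9.5);H=np.array([.514,.1255]);w1=np.radians(o["tcp_rot"][2])
R=lambda a:np.array([[np.cos(a),-np.sin(a)],[np.sin(a),np.cos(a)]])
go(.5,.1,.097,-9.5)
for d in range(62,90,4):
    p=H+R(w-np.radians(d))@np.array([16,-38])/1000; q=R(w1).T@(p-o["ee_pos"][:2]); print(d,[round(float(q[0]),4),round(float(q[1]),4)],round(d+np.degrees(w1-w),1))
E
```

```text
delta 0.003 0.0037 0.016 -62.3 | now [0.4838 0.0979 0.1007] [-89.71  -0.17 -71.8 ] q6 83.3 F [ 2.5 -6.7  3.7] t 5.05
62 [-0.0006, -0.0006] -0.3
66 [-0.0033, -0.0017] 3.7
70 [-0.0061, -0.0025] 7.7
74 [-0.0089, -0.0032] 11.7
78 [-0.0117, -0.0036] 15.7
82 [-0.0146, -0.0039] 19.7
86 [-0.0175, -0.004] 23.7
```

>>> {"name": "move_arm", "arguments": {
  "deltas": [
    [[-0.0035, 0.002, -0.0017, 4], [-0.006, 0.002, -0.0025, 8], [-0.0075, 0.002, -0.003, 10], [-0.009, 0.002, -0.0032, 12], [-0.009, 0.002, -0.0032, 12]]
  ]
}}

```text
time: 5.55
ee_pos: [0.4781, 0.1053, 0.0988]
tcp_rot: [-89.7, -0.1, -83.6]
wrist_force: [2.7, -7.0, 4.3]
opening: 0.0002
```

>>> {"name": "move_arm", "arguments": {
  "deltas": [
    [[-0.0015, 0, 0, 1], [-0.003, 0, 0, 2]]
  ]
}}

```text
time: 5.75
ee_pos: [0.4776, 0.106, 0.0988]
tcp_rot: [-89.7, -0.4, -85.7]
wrist_force: [2.5, -27.3, 8.4]
opening: 0.0001
```

```bash
python3 - <<'E'
from h import *
from workcell import *
c=camera("side");cv2.imwrite("pics/s2.png",cv2.resize(c["color"][150:310,140:340],(750,600)));go(.478,.105,.098,-84)
E
```

```text
delta 0.0008 0.0009 0.0003 -1.76 | now [0.4776 0.1058 0.0989] [-89.7   -0.45 -85.76] q6 98.5 F [  2.8 -22.2   6.4] t 5.8
```

View pics/s2.png

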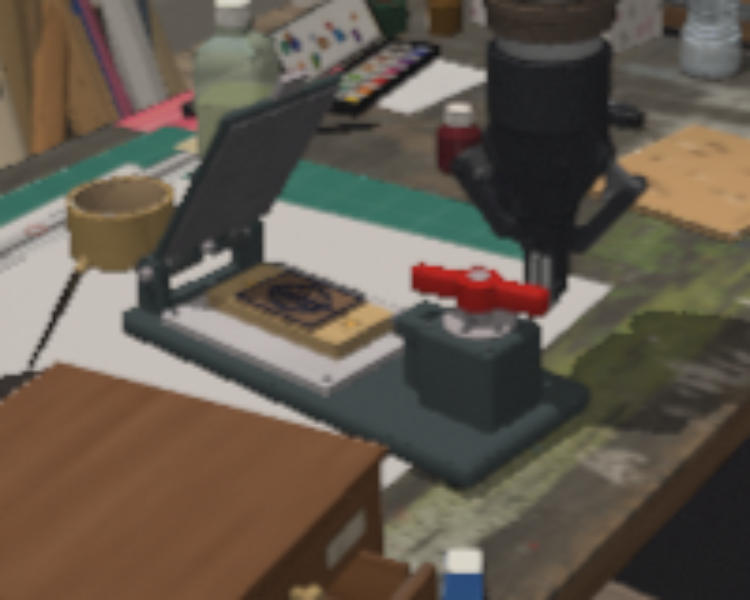

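Stop reached: force is about 27 N, and the platen at (250,170) is swinging open. Now I lift off so the handle can spring back.

>>> {"name": "move_arm", "arguments": {
  "deltas": [
    [[0, -0.03, 0, 0], [0, -0.06, 0, 0], [0, -0.1, 0, 0], [0, -0.14, 0, 0], [0, -0.17, 0, 0]]
  ],
  "claw": 0.085
}}

```text
time: 6.3
ee_pos: [0.4759, 0.109, 0.2705]
tcp_rot: [-89.7, 0.0, -85.5]
wrist_force: [0.6, 0.9, 0.3]
opening: 0.0724
```

>>> {"name": "move_arm", "arguments": {
  "deltas": [
    [[0, 0, 0, -8], [0, 0, 0, -16], [0, 0, 0, -24], [0, 0, 0, -32], [0, 0, 0, -40]]
  ]
}}

```text
time: 6.8
ee_pos: [0.4759, 0.109, 0.2679]
tcp_rot: [-89.8, -0.1, -45.2]
wrist_force: [-0.8, 0.1, 0.3]
opening: 0.0848
```

>>> {"name": "move_arm", "arguments": {
  "deltas": [
    [[0, 0, 0, -8], [0, 0, 0, -16], [0, 0, 0, -24], [0, 0, 0, -32], [0, 0, 0, -36.2]]
  ]
}}

```text
time: 7.3
ee_pos: [0.4758, 0.109, 0.2679]
tcp_rot: [-89.9, -0.2, -9.0]
wrist_force: [0.1, 0.4, -0.2]
opening: 0.0848
```

```bash
python3 - <<'E'
from h import *
from workcell import *
for n in("top","wrist"):
    c=camera(n);np.savez(f"pics/{n}3.npz",**c);im=c["color"] if n=="wrist" else cv2.resize(c["color"][120:250,150:280],(520,520));cv2.imwrite(f"pics/{n}3.png",im)
go(.68,.095,.26,-9.5)
E
```

```text
delta 0.2036 0.0076 0.0189 0.26 | now [0.476  0.109  0.2676] [-89.93  -0.16  -9.24] q6 22.1 F [-0.6 -0.3  1. ] t 7.4
```

View pics/wrist3.png

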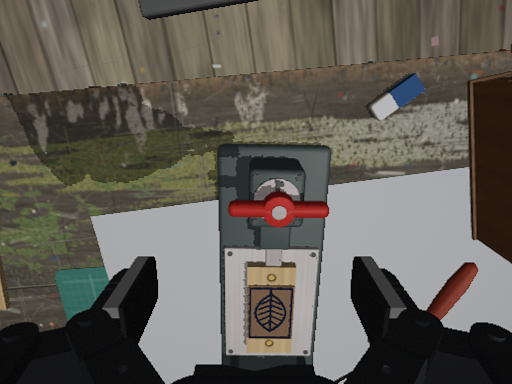

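View pics/top3.png

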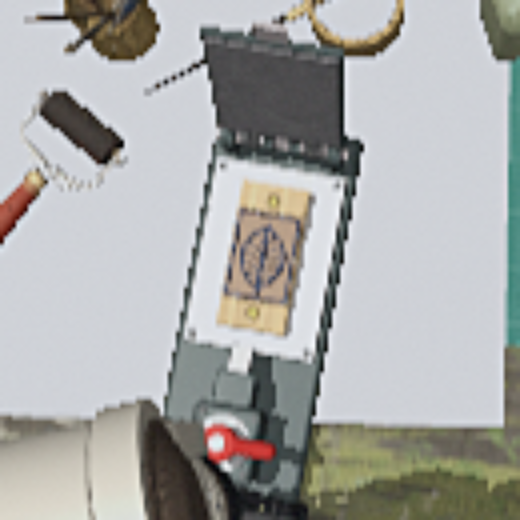

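Handle is back across the press, with the platen open and the plate visible (wrist dowels at about (271,278) and (269,343)). Next I locate the plate from both views.

```bash
python3 - <<'E'
from h import *
w=dict(np.load("pics/wrist3.npz"));t=dict(np.load("pics/top3.npz"))
C=[]
for c,roi,s in((w,(235,255,310,362),1),(t,(195,155,235,210),0)):
    h=cv2.cvtColor(c["color"],cv2.COLOR_BGR2HSV);k=((h[...,0]>5)&(h[...,0]<28)&(h[...,1]>50)&(h[...,2]>80)).astype(np.uint8)
    k=cv2.morphologyEx(k,cv2.MORPH_CLOSE,np.ones((9,9)));m,ce,n=blob(k,roi)
    P=cloud(c)[m];W=np.array([onz(c,u,v,.051)[:2] for v,u in np.argwhere(m)],np.float32)
    r=cv2.minAreaRect(W);rp=cv2.minAreaRect(np.argwhere(m)[:,::-1].astype(np.float32));print(n,rp,"plane rect",r,"z",np.percentile(P[:,2],[10,50,90]));C.append(rp[0])
print(tri(w,C[0],t,C[1]))
for a,b in(((271,278),(150+274/4,120+201/4)),((269,343),(150+253/4,120+313/4))):print("dowel w near/far",onz(w,*a,.049),"top",onz(t,*b,.049))
E
```

```text
4057 ((270.39080810546875, 307.1141357421875), (48.20659637451172, 89.94993591308594), 1.023030161857605) plane rect ((0.6718217134475708, 0.10039916634559631), (0.0593038871884346, 0.1348772495985031), 80.30126190185547) z [0.04562795 0.04875536 0.05039996]
615 ((215.51321411132812, 184.09622192382812), (17.13883399963379, 35.99769592285156), 10.619654655456543) plane rect ((0.6751765012741089, 0.09751750528812408), (0.06036640331149101, 0.12713496387004852), 80.31584167480469) z [0.04482191 0.04908579 0.05282756]
(array([0.67653482, 0.10001448, 0.04007057]), np.float64(0.0024828491550627123))
dowel w near/far [0.62829933 0.10826996 0.049     ] top [0.72424858 0.08794227 0.049     ]
dowel w near/far [0.72563597 0.09214432 0.049     ] top [0.62518921 0.10507516 0.049     ]
```

Plate centre is about (0.6755, 0.099), yaw -9.7°. I go above it and then down.

>>> {"name": "move_arm", "arguments": {
  "deltas": [
    [[0.04, 0, 0.005, 0.1], [0.08, 0, 0.01, 0.2], [0.12, 0, 0.015, 0.4], [0.16, 0, 0.02, 0.5], [0.198, 0, 0.023, 0.5]]
  ]
}}

```text
time: 7.9
ee_pos: [0.6766, 0.0997, 0.2668]
tcp_rot: [-90.0, -0.1, -10.0]
wrist_force: [0.5, 0.5, 1.6]
opening: 0.0847
```

>>> {"name": "move_arm", "arguments": {
  "deltas": [
    [[0, 0.04, 0, 0], [0, 0.08, 0, 0], [0, 0.12, 0, 0], [0, 0.15, 0, 0], [0, 0.15, 0, 0]]
  ]
}}

```text
time: 8.4
ee_pos: [0.6733, 0.0994, 0.1116]
tcp_rot: [-90.1, 0.4, -9.9]
wrist_force: [-0.1, -0.3, -0.4]
opening: 0.085
```

```bash
python3 - <<'E'
from h import *
from workcell import *
go(.6755,.099,.034,-9.7)
c=camera("wrist");cv2.imwrite("pics/w4.png",c["color"])
h=cv2.cvtColor(c["color"],cv2.COLOR_BGR2HSV);k=((h[...,0]>5)&(h[...,0]<28)&(h[...,1]>50)&(h[...,2]>80)).astype(np.uint8)
m,ce,n=blob(cv2.morphologyEx(k,cv2.MORPH_CLOSE,np.ones((9,9))),(150,100,400,384))
W=np.array([onz(c,u,v,.051)[:2] for v,u in np.argwhere(m)],np.float32);print(n,cv2.minAreaRect(W))
E
```

```text
delta 0.0022 0.0776 -0.0 -0.23 | now [0.6733 0.0994 0.1116] [-90.11   0.35  -9.93] q6 18.3 F [-0.1 -0.3 -0.4] t 8.4
6710 ((0.6409322619438171, 0.1059783548116684), (0.05918652191758156, 0.0542561411857605), 80.13783264160156)
```

View pics/w4.png

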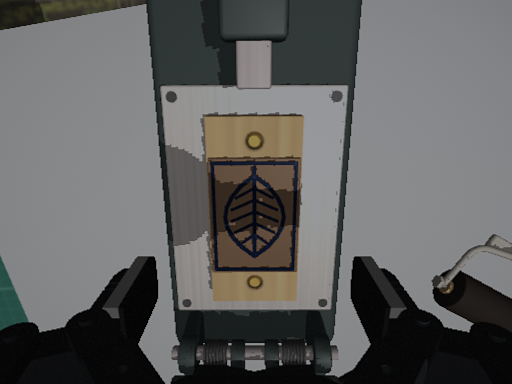

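Dowels are at (254,141) and (255,282), and the fingers are symmetric about u≈254.5, so it's aligned sideways. Descending to grip.

>>> {"name": "move_arm", "arguments": {
  "deltas": [
    [[0.002, 0.03, 0, -0.2], [0.002, 0.055, 0, -0.2], [0.002, 0.07, 0, -0.2], [0.002, 0.077, 0, -0.2], [0.002, 0.077, 0, -0.2]]
  ]
}}

```text
time: 8.95
ee_pos: [0.6777, 0.0993, 0.0392]
tcp_rot: [-90.0, -0.0, -9.6]
wrist_force: [-0.1, 0.7, 0.0]
opening: 0.0852
```

>>> {"name": "move_arm", "arguments": {
  "deltas": [
    [[0, 0, 0, 0], [0, 0, 0, 0], [0, 0, 0, 0], [0, 0, 0, 0], [0, 0, 0, 0]]
  ],
  "claw": 0.05,
  "newtons": 40
}}

```text
time: 9.45
ee_pos: [0.6782, 0.0992, 0.0407]
tcp_rot: [-90.0, -0.2, -9.6]
wrist_force: [-1.8, 0.1, 6.0]
opening: 0.0578
```

Grip looks shallow because the TCP is 6 mm higher than planned. I open, lower and close again.

>>> {"name": "move_arm", "arguments": {
  "deltas": [
    [[0, 0, 0, 0], [0, 0, 0, 0], [0, 0, 0, 0], [0, 0.004, 0, 0], [0, 0.008, 0, 0]]
  ],
  "claw": 0.085
}}

```text
time: 9.95
ee_pos: [0.6774, 0.0992, 0.0299]
tcp_rot: [-90.0, 0.0, -9.6]
wrist_force: [0.2, -0.0, 0.1]
opening: 0.085
```

>>> {"name": "move_arm", "arguments": {
  "deltas": [
    [[0, 0, 0, 0], [0, 0, 0, 0], [0, 0, 0, 0], [0, 0, 0, 0], [0, 0, 0, 0]]
  ],
  "claw": 0.05,
  "newtons": 40
}}

```text
time: 10.45
ee_pos: [0.6774, 0.0992, 0.0302]
tcp_rot: [-90.0, 0.0, -9.6]
wrist_force: [0.6, 0.4, -1.1]
opening: 0.0587
```

```bash
python3 - <<'E'
from h import *
from workcell import *
go(.6755,.099,.034,-9.7);print(get_obs()["opening"],get_obs()["torque"])
c=camera("wrist");cv2.imwrite("pics/w5.png",c["color"])
E
```

```text
delta -0.0018 -0.0038 -0.0005 0.1 | now [0.6774 0.0992 0.0302] [-9.0e+01  1.0e-02 -9.6e+00] q6 17.9 F [ 0.6  0.4 -1.1] t 10.45
0.05871197281622466 [0.00992417 0.07605309 0.04429314]
```

View pics/w5.png

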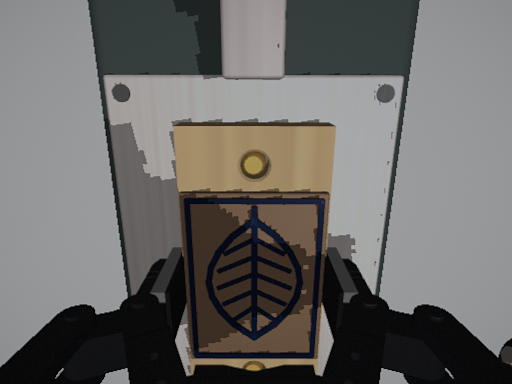

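Pads hold the plate on both sides at (183,285) and (328,285). It is level with no side load. Lifting slowly.

>>> {"name": "move_arm", "arguments": {
  "deltas": [
    [[0, 0, 0, 0], [0, -0.003, 0, 0], [0, -0.006, 0, 0], [0, -0.01, 0, 0], [0, -0.015, 0, 0]]
  ],
  "newtons": 60
}}

```text
time: 11.0
ee_pos: [0.6774, 0.0992, 0.0456]
tcp_rot: [-90.0, 0.0, -9.6]
wrist_force: [-0.0, -0.2, -0.7]
opening: 0.0581
```

>>> {"name": "move_arm", "arguments": {
  "deltas": [
    [[0, -0.006, 0, 0], [0, -0.016, 0, 0], [0, -0.03, 0, 0], [0, -0.05, 0, 0], [0, -0.07, 0, 0]]
  ]
}}

```text
time: 11.5
ee_pos: [0.6774, 0.0992, 0.1171]
tcp_rot: [-90.0, -0.0, -9.6]
wrist_force: [0.0, -0.0, -0.7]
opening: 0.0582
```

>>> {"name": "move_arm", "arguments": {
  "deltas": [
    [[0, -0.02, 0, 0], [0, -0.04, 0, 0], [0, -0.06, 0, 0], [0, -0.075, 0, 0], [0, -0.08, 0, 0]]
  ]
}}

```text
time: 12.0
ee_pos: [0.678, 0.0992, 0.1985]
tcp_rot: [-89.9, -0.2, -9.6]
wrist_force: [0.7, 0.9, -1.0]
opening: 0.0586
```

```bash
python3 - <<'E'
from h import *
from workcell import *
go(.541,-.347,.195,-11.5);print(get_obs()["opening"])
c=camera("side");cv2.imwrite("pics/s6.png",cv2.resize(c["color"][100:310,140:420],(800,600)))
E
```

```text
delta -0.0606 0.0035 -0.4628 1.89 | now [0.678  0.0992 0.1985] [-89.93  -0.2   -9.61] q6 17.9 F [ 0.7  0.9 -1. ] t 12.0
0.05861519291911197
```

View pics/s6.png

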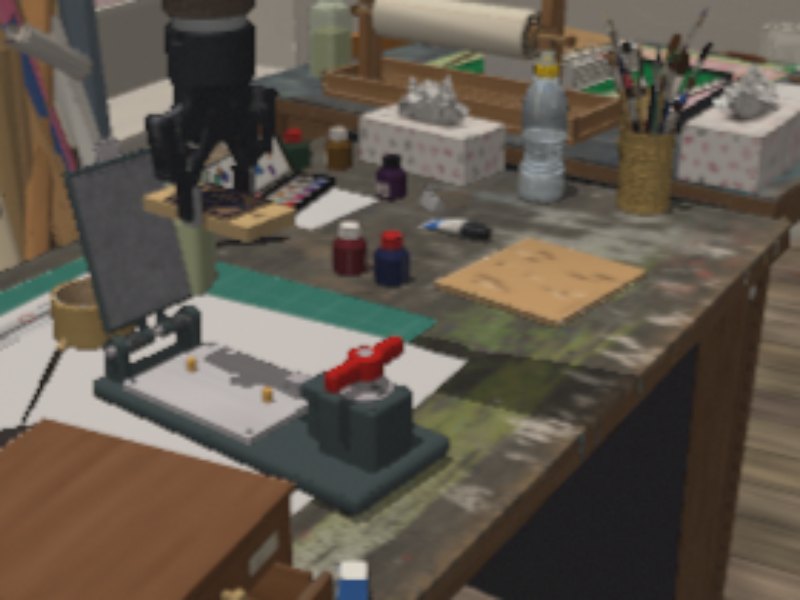

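The plate is held level above the press and both dowels are bare. I carry it to the pad, target tool position (0.541, -0.347).

>>> {"name": "move_arm", "arguments": {
  "deltas": [
    [[-0.002, 0, -0.015, 0.4], [-0.006, 0, -0.04, 0.8], [-0.01, 0, -0.07, 1.2], [-0.014, 0, -0.1, 1.6], [-0.018, 0, -0.13, 1.9]]
  ]
}}

```text
time: 12.55
ee_pos: [0.6367, -0.0277, 0.1942]
tcp_rot: [-90.0, 0.1, -11.5]
wrist_force: [0.4, 0.3, -1.0]
opening: 0.058
```

>>> {"name": "move_arm", "arguments": {
  "deltas": [
    [[-0.005, 0, -0.03, 0], [-0.01, 0, -0.06, 0], [-0.015, 0, -0.09, 0], [-0.02, 0, -0.12, 0], [-0.023, 0, -0.15, 0]]
  ]
}}

```text
time: 13.05
ee_pos: [0.5839, -0.17, 0.1944]
tcp_rot: [-90.0, 0.1, -11.5]
wrist_force: [1.6, 0.5, -1.0]
opening: 0.0585
```

>>> {"name": "move_arm", "arguments": {
  "deltas": [
    [[-0.005, 0, -0.03, 0], [-0.008, 0, -0.06, 0], [-0.01, 0, -0.09, 0], [-0.012, 0, -0.115, 0], [-0.013, 0, -0.13, 0]]
  ]
}}

```text
time: 13.55
ee_pos: [0.5453, -0.2951, 0.1943]
tcp_rot: [-90.0, 0.1, -11.6]
wrist_force: [0.3, 0.9, -1.5]
opening: 0.0586
```

```bash
python3 - <<'E'
from h import *
go(.541,-.347,.006,-11.5)
E
```

```text
delta 0.0063 0.1883 -0.0517 -0.12 | now [ 0.5453 -0.2951  0.1943] [-8.999e+01  8.000e-02 -1.162e+01] q6 -16.8 F [ 0.3  0.9 -1.5] t 13.55
```

>>> {"name": "move_arm", "arguments": {
  "deltas": [
    [[0.002, 0.01, -0.02, 0], [0.004, 0.03, -0.04, 0], [0.006, 0.06, -0.05, 0], [0.006, 0.09, -0.052, 0], [0.006, 0.115, -0.052, 0]]
  ]
}}

```text
time: 14.05
ee_pos: [0.5415, -0.3456, 0.0771]
tcp_rot: [-90.0, 0.1, -11.5]
wrist_force: [1.0, -0.3, -1.1]
opening: 0.0587
```

>>> {"name": "move_arm", "arguments": {
  "deltas": [
    [[0, 0.02, 0, 0], [0, 0.035, 0, 0], [0, 0.045, 0, 0], [0, 0.05, 0, 0], [0, 0.05, 0, 0]]
  ]
}}

```text
time: 14.55
ee_pos: [0.5424, -0.3453, 0.03]
tcp_rot: [-90.0, 0.0, -11.5]
wrist_force: [-0.5, 0.1, -1.7]
opening: 0.0584
```

```bash
python3 - <<'E'
from h import *
go(.541,-.347,.005,-11.5)
E
```

```text
delta -0.001 0.025 -0.002 0.01 | now [ 0.5424 -0.3453  0.03  ] [-8.999e+01  2.000e-02 -1.149e+01] q6 -21.0 F [-0.5  0.1 -1.7] t 14.55
```

>>> {"name": "move_arm", "arguments": {
  "deltas": [
    [[0, 0.008, 0, 0], [0, 0.014, 0, 0], [0, 0.018, 0, 0], [0, 0.021, 0, 0], [0, 0.021, 0, 0]]
  ]
}}

```text
time: 15.05
ee_pos: [0.5422, -0.3452, 0.0088]
tcp_rot: [-90.0, 0.0, -11.5]
wrist_force: [0.6, -0.4, -1.8]
opening: 0.0582
```

>>> {"name": "move_arm", "arguments": {
  "deltas": [
    [[0, 0.001, 0, 0], [0, 0.002, 0, 0], [0, 0.003, 0, 0], [0, 0.003, 0, 0]]
  ]
}}

```text
time: 15.45
ee_pos: [0.5423, -0.3453, 0.0062]
tcp_rot: [-90.0, 0.0, -11.5]
wrist_force: [-0.2, -0.2, -1.9]
opening: 0.0583
```

>>> {"name": "move_arm", "arguments": {
  "deltas": [
    [[0, 0.001, 0, 0], [0, 0.0015, 0, 0], [0, 0.002, 0, 0], [0, 0.002, 0, 0]]
  ]
}}

```text
time: 15.85
ee_pos: [0.5425, -0.3454, 0.0053]
tcp_rot: [-90.0, -0.0, -11.5]
wrist_force: [-2.7, 2.2, 5.5]
opening: 0.0586
```

Contact at about 7 N. Release and rise.

>>> {"name": "move_arm", "arguments": {
  "deltas": [
    [[0, 0, 0, 0], [0, 0, 0, 0], [0, 0, 0, 0], [0, 0, 0, 0], [0, 0, 0, 0]]
  ],
  "claw": 0.085
}}

```text
time: 16.35
ee_pos: [0.5424, -0.3453, 0.0042]
tcp_rot: [-90.0, 0.0, -11.5]
wrist_force: [-0.5, -0.3, 0.3]
opening: 0.0849
```

>>> {"name": "move_arm", "arguments": {
  "deltas": [
    [[0, -0.01, 0, 0], [0, -0.04, 0, 0], [0, -0.08, 0, 0], [0, -0.12, 0, 0], [0, -0.16, 0, 0]]
  ]
}}

```text
time: 16.85
ee_pos: [0.5422, -0.3452, 0.1668]
tcp_rot: [-90.0, -0.0, -11.5]
wrist_force: [0.5, -0.3, -0.2]
opening: 0.085
```

>>> {"name": "move_arm", "arguments": {
  "deltas": [
    [[-0.03, -0.01, 0, 0], [-0.07, -0.02, 0, 0], [-0.11, -0.03, 0, 0], [-0.14, -0.03, 0, 0], [-0.14, -0.03, 0, 0]]
  ]
}}

```text
time: 17.35
ee_pos: [0.4028, -0.317, 0.1965]
tcp_rot: [-90.1, -0.1, -11.6]
wrist_force: [1.4, -0.1, 1.4]
opening: 0.0845
```

```bash
python3 - <<'E'
from h import *
from workcell import *
a=camera("wrist");s=camera("side");t=camera("top")
cv2.imwrite("pics/f.png",np.hstack([cv2.resize(a["color"],(400,300)),cv2.resize(s["color"],(400,300))]))
h=cv2.cvtColor(a["color"],cv2.COLOR_BGR2HSV);k=((h[...,0]>5)&(h[...,0]<28)&(h[...,1]>50)).astype(np.uint8)
P=cloud(a);m=(P[...,2]>.019)&(P[...,2]<.035)&(abs(P[...,0]-.54)<.1)&(abs(P[...,1]+.346)<.1)
q=P[m];A=np.linalg.lstsq(np.c_[q[:,:2],np.ones(len(q))],q[:,2],rcond=None)[0]
print("plate",len(q),cv2.minAreaRect(q[:,:2].astype(np.float32)),np.median(q[:,2]),"slope",A[:2])
m=(P[...,2]>.004)&(P[...,2]<.014)&(k>0)&(abs(P[...,0]-.54)<.13)&(abs(P[...,1]+.346)<.13)
print("pad",cv2.minAreaRect(P[m][:,:2].astype(np.float32)));print(get_obs()["wrist_force"])
E
```

```text
plate 5462 ((0.5433526635169983, -0.344552218914032), (0.06002252548933029, 0.1307765394449234), 78.4175033569336) 0.023802452590211437 slope [ 0.00543578 -0.00020562]
pad ((0.5437504649162292, -0.34538573026657104), (0.19008581340312958, 0.17130061984062195), 77.83325958251953)
[-0.27969611  0.39847306 -0.03558739]
```

View pics/f.png

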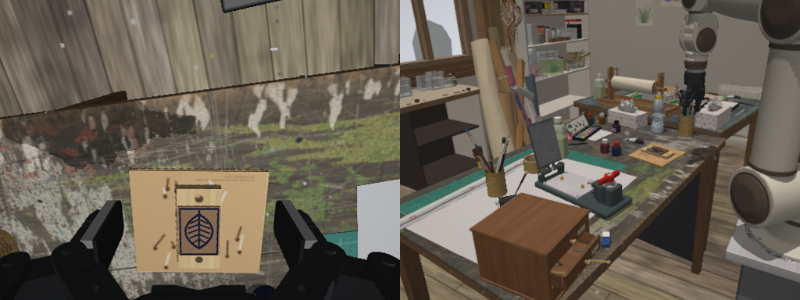

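The plate lies flat in the middle of the pad, with the platen open, the handle across the press and the gripper clear. Handing in.

```bash
python3 -c "
from workcell import *
print(job_done())"
```

```text
the job is handed in; nothing more can be done
None
```

The job is handed in: the press is open and the plate is lying flat in the middle of the kraft pad. No verdict was reported.

- **Latch:** I pushed the right end of the handle clockwise with the shut fingers until it met the stop, where the wrist force rose to about 27 N. After I lifted off, the handle sprang back across the press and the platen stood open. I saw both in the pictures and did not measure the joint angles.
- **Plate:** I lifted it level off the dowels, carried it to the pad and set it down. It touched at about 6–7 N before I released it.
- **Re-grip:** My first grip was too shallow, because the tool stood about 6 mm higher than I had planned. I opened, lowered and gripped again before lifting.
- **Last checks:** The plate's centre is about 1 mm from the pad's centre, tilted about 0.005 rad. The gripper is clear of everything, at about 17.5 s on the robot's clock.
- **Disagreements:** The top of the plate measured 24 mm high against 26 mm expected, which is within the camera calibration. The top-camera and wrist-camera positions differed by up to about 3 mm.
- **Bystanders:** The bottles look undisturbed in the last side picture. The brayer was out of sight in the last pictures, but the arm never went near it. I did not measure either against the starting position.

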